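Point out the uncapped tube and its cap

TASK

One tube in the rack has lost its screw cap; for the bench camera, point at that open tube, then at the loose blue cap on the bench that fits it (not the jar lid, not the small vial cap). Each time bring the fingertips from straight above to within about 2 cm over the middle of its mouth or rim, without touching it, keep them there for two seconds and rise straight up again; do not bring the fingertips close over the wrong tubes or lids, not even in passing. Then gently press the recorder's push button all the way down to save the clip and draw back clear of it; pick nothing up and leave everything else untouched.

Things in the scene. Friction and masses are not known exactly. Their poses are not given: they have to be found in the camera images.
- open_tube_mouth (a point): centre of the rim of the one open tube: a clear, free-standing round tube 29 mm across and 114 mm tall with no cap, standing upright in the rack; the rim is about 122 mm above the bench, z is up. It may be in any of the six cells
- tube_cap_top (a point): centre of the upper rim of the missing tube cap: a blue round screw cap 34 mm across and 14 mm high, lying loose on the bench, hollow side up; this point is 14 mm above the bench. It is the middle-sized of the three loose blue lids
- save_button_top (a point): centre of the top of the recorder's push button: a round white button 24 mm across in a black housing on a low grey box; pressed straight down
- save_button (a joint): travel of the push button: 0 released, 0.006 m fully down (needs about 5 N there); springs back
- rack: white plastic tube rack, 88 x 128 mm, 60 mm high, two rows (along its x) of three cells (along its y) at 40 mm pitch, cell floor 8 mm above the bench; fixed; origin at the centre of its underside
- recorder: low grey box 90 x 80 mm, 30 mm high, carrying the push button 12 mm from its centre towards its -x; fixed; origin at the centre of its underside
- open_tube: the open tube (see its mouth); origin at the centre of its underside
- tube_cap: the loose tube cap; origin at the centre of its underside
- tube1: clear tube 29 mm across with its blue screw cap (34 mm across) on, 118 mm tall, standing in the rack, cap top about 126 mm above the bench; origin at the centre of its underside
- tube2: clear tube 29 mm across with its blue screw cap (34 mm across) on, 118 mm tall, standing in the rack, cap top about 126 mm above the bench; origin at the centre of its underside
- tube3: clear tube 29 mm across with its blue screw cap (34 mm across) on, 118 mm tall, standing in the rack, cap top about 126 mm above the bench; origin at the centre of its underside
- tube4: clear tube 29 mm across with its blue screw cap (34 mm across) on, 118 mm tall, standing in the rack, cap top about 126 mm above the bench; origin at the centre of its underside
- tube5: clear tube 29 mm across with its blue screw cap (34 mm across) on, 118 mm tall, standing in the rack, cap top about 126 mm above the bench; origin at the centre of its underside
- jar_lid: blue jar lid 72 mm across, 18 mm high, lying on the bench hollow side up; a bystander
- vial_cap: blue vial cap 18 mm across, 10 mm high, lying on the bench hollow side up; a bystander
- marker: marker pen lying along its x, 120 mm long, 12 mm thick; a bystander
- tip_box: blue box of orange pipette tips, 85 x 120 mm, 60 mm high; a bystander
- jar: white wide-mouthed jar, 110 mm across, 160 mm tall; a bystander
- timer: small flat white timer, 65 x 60 mm, 18 mm high; a bystander
Things that resemble listed ones, but are neither listed nor needed, are in the scene too. What is shaped like the tube_cap but orange is not meant.

How it is judged (in metres and radians):
On the way, in this order (a step that is already met when the one before it is completed fails the run):
1. the fingertips dwell just above the mouth of the open tube (horizontal distance between the grasp point and open_tube_mouth below 0.015 m and z of the grasp point in the frame of open_tube_mouth between 0.018 and 0.058 m), for 1.5 s.
2. the fingertips dwell just above the loose tube cap (horizontal distance between the grasp point and tube_cap_top below 0.015 m and z of the grasp point in the frame of tube_cap_top between 0.018 and 0.058 m), for 1.5 s.
3. the push button is pressed down (value of joint save_button above 0.0045 m), for 0.05 s.
At the end, for the whole second after the job is handed in: the button is released again (under 1.5 mm down), the open tube stands upright in the rack and it, the cap, the other tubes and all bystanders are at rest within 10 mm of where they started (value of joint save_button below 0.0015 m and distance of each of tube1, tube2, tube3, tube4, tube5, open_tube, tube_cap, jar_lid, vial_cap, marker, tip_box, jar, timer from where it was at the start of the episode below 0.01 m and angle between open_tube's own z axis and vertical below 0.15 rad and linear speed of each of open_tube, tube_cap below 0.02 m/s); the robot touches nothing.
It fails at once if a tube, the rack, or a loose lid or cap is touched (contact force between any of the fingers, the arm and tube1 above 0.3 N or contact force between any of the fingers, the arm and tube2 above 0.3 N or contact force between any of the fingers, the arm and tube3 above 0.3 N or contact force between any of the fingers, the arm and tube4 above 0.3 N or contact force between any of the fingers, the arm and tube5 above 0.3 N or contact force between any of the fingers, the arm and open_tube above 0.3 N or contact force between any of the fingers, the arm and rack above 0.3 N or contact force between any of the fingers, the arm and tube_cap above 0.3 N or contact force between any of the fingers, the arm and jar_lid above 0.3 N or contact force between any of the fingers, the arm and vial_cap above 0.3 N).
It fails at once if something on the bench is moved by more than 10 mm or lifted (distance of any of tube1, tube2, tube3, tube4, tube5, open_tube, tube_cap, jar_lid, vial_cap, marker, tip_box, jar, timer from where it was at the start of the episode above 0.01 m).
It fails at once if the recorder is pushed with more than 25 N (contact force between any of the fingers, the arm and recorder above 25 N).
It fails at once if the fingertips are brought close over a wrong tube or lid (within 10 mm of its middle and about 20 mm of its top) ((horizontal distance between the grasp point and tube1 below 0.01 m and z of the grasp point in the frame of tube1 below 0.158 m) or (horizontal distance between the grasp point and tube2 below 0.01 m and z of the grasp point in the frame of tube2 below 0.158 m) or (horizontal distance between the grasp point and tube3 below 0.01 m and z of the grasp point in the frame of tube3 below 0.158 m) or (horizontal distance between the grasp point and tube4 below 0.01 m and z of the grasp point in the frame of tube4 below 0.158 m) or (horizontal distance between the grasp point and tube5 below 0.01 m and z of the grasp point in the frame of tube5 below 0.158 m) or (horizontal distance between the grasp point and jar_lid below 0.01 m and z of the grasp point in the frame of jar_lid below 0.058 m) or (horizontal distance between the grasp point and vial_cap below 0.01 m and z of the grasp point in the frame of vial_cap below 0.05 m)).
It also fails if it takes over 58 s, if anything falls off the work surface, if the arm or the gripper's body presses on something with over 40 N, if the wrist force passes 120 N, or if a joint passes its speed limit or range.

ROBOT

A 6-joint arm with a two-finger parallel gripper is mounted at the origin on the work surface. World frame = base frame: x ahead of the robot, y to its left, z up, the work surface at z = 0. Lengths are in mm, angles in rad, forces in N, time in s.
With the tool pointing down it reaches from about 275 to 750 mm from the base axis. Payload 10.2 kg.
Tool frame: the origin (TCP) lies midway between the tips of the shut fingers; the grasp point (between the pads) lies 19 mm behind it (ctrl.tcp_to_grasp is the z of the grasp point in the tool frame, in mm); z points along the fingers, y is the direction in which the jaws open and shut (so a half turn about z gives the same grasp; the last joint's range is limited). The gripper opens to 85 mm and grips with 20 to 120 N. Pads are 22 mm wide; open, the fingers measure 114 mm over their backs; the gripper's body (76 mm by 85 mm) begins 54 mm behind the grasp point. The pads swing forward as they close: fully open they stand 13 mm farther back than shut.
Start: joints at [1.112, 0.313, 1.498, -0, 1.331, -0.223], TCP at [122.664, 510.475, 231.294] pointing down, gripper open.
Joint ranges: [-2.94, 2.94], [-0.97, 2.17], [0.19, 2.56], [-1.23, 4.37], [0.02, 3.11], [-2.88, 2.88]. Speed limits (rad/s): [2.39, 2.39, 3.01, 3.14, 3.14, 3.14].

INTERFACE

Orientations are given as a unit quaternion [w, x, y, z].
In Python, from rig import sensors, capture, order, ctrl gives the robot as it stands. The module is installed in compiled form; this text tells all that it offers.
- The arm moves only by the tool play_rows, never from a script. Its argument "deltas" is a list of rows, each a list of 7 numbers: the shift along the world's x, y, z in units of 40 mm (1.0 is 40 mm), then the turn, a rotation vector about the world's x, y, z in units of 6 degrees (1.0 is 6 degrees), then the opening, from -1 (shut) to 1 (fully open). A call has 1 to 8 rows; each row shifts and turns the commanded pose from where the row before left it; what a row does not reach is not made up. A row lasts 1/12 s, in which the tool goes at most 41.7 mm and 7.16 degrees, less where a joint would pass 70% of its speed; a pose out of reach is approached as far as the arm can. A call is refused whole if a number of a shift passes 1 or a number of a turn 1, either way. A call with a gripper value outside its range is refused whole. The fingers move at their own pace and stop on an object; "squeeze" is the grip in N (left out, the last holds). Time passes only in rows, so rows that do not move let the fingers close. It gives the time, the measured TCP pose, the force and the opening at its end, in the units of the state.
- sensors.sense(): the state, without advancing time (a new reading comes with each control period).
- capture(name): name is "side" or "top" or "wrist"; returns a dict with "pixels" (420x560x3 uint8, red, green, blue), "z_map" (420x560 float32, mm along the optical axis (not along the pixel's ray), 0 where there is no reading), "fx", "fy", "cx", "cy" (pixels), "eye" and "rotation" of the camera in the world; the wrist camera has in their place "tool_from_camera" (4x4, takes a point from camera to tool coordinates, whose origin is the TCP and whose axes are the flange's). Camera axes: x right, y down, z forward; pixel columns grow to the right and rows downward; lengths in mm; the calibration is good to about 2 mm. A picture is of the moment at which its call begins: read the wrist's pose just before it.
- order.finish_job(): hands the job in, once; it reports no verdict.
The state is a dict: "time_s": time; "joints": joint angles; "dq": joint speeds; "tau": joint torques, N m; "eef_pos": TCP position; "ee_rot": TCP orientation; "force": force on the tool from outside, world axes, zero at the start; "wrist_torque": the same for the moment, N m; "grip_width": opening from 0.0 (shut) to 1.0 (fully open).
Only numpy, scipy, OpenCV 4.12 (cv2) and the standard library are available. Lean on these libraries where they do the work, as an engineer would, in place of code of your own. Each camera call takes 0.05 s, during which the arm holds its last target. There are 200 camera calls.

## Working session

There is one attempt and no reset: what is moved stays moved. The work goes in short steps, Python scripts to look and compute and a tool call to move; the robot and the scene stay as the last step left them, time stands still between calls to the robot, and variables do not carry over. Pictures are saved under pics/ and viewed, about 8 in all and at most 12, crops included, and the job is handed in when it is done.

Besides the shell and the picture viewer there is one more tool, called after "Emit:" in YAML: its name, and indented under it one key for each argument. play_rows: Moves the arm, as the interface text tells. Its arguments: {"type":"object","properties":{"deltas":{"type":"array","items":{"type":"array","items":{"type":"number"}}},"squeeze":{"type":"number"}},"required":["deltas"]}

```bash
mkdir -p pics
cat > h.py <<'E'
import numpy as np, cv2
from rig import sensors, capture, order, ctrl
def save(n,im): cv2.imwrite('pics/'+n+'.png', im[:,:,::-1])
def cloud(c):
    z=c['z_map'].astype(float); v,u=np.mgrid[:z.shape[0],:z.shape[1]]
    p=np.stack([(u-c['cx'])/c['fx']*z,(v-c['cy'])/c['fy']*z,z],-1)
    return p@np.array(c['rotation']).T+np.array(c['eye'])
def ray(c,u,v,h):
    d=np.array(c['rotation'])@np.array([(u-c['cx'])/c['fx'],(v-c['cy'])/c['fy'],1]); e=np.array(c['eye'])
    return e+d*(h-e[2])/d[2]
def blobs(c,lo,hi,amin=25):
    hsv=cv2.cvtColor(c['pixels'],cv2.COLOR_RGB2HSV); m=cv2.inRange(hsv,lo,hi)
    n,l,s,ce=cv2.connectedComponentsWithStats(m); P=cloud(c)
    for i in range(1,n):
        if s[i,4]>amin:
            q=P[(l==i)&(c['z_map']>0)]
            print(ce[i].round(1),s[i].tolist(),'med',np.median(q,0).round(0) if len(q) else None,'zmax',q[:,2].max().round() if len(q) else None)
E
python3 - <<'E'
from h import *
import pickle
t=capture('top'); s=capture('side'); pickle.dump((t,s),open('ts.pkl','wb'))
save('top1',t['pixels']); save('side1',s['pixels'])
print(t['eye'],t['fx'],s['eye'],ctrl.tcp_to_grasp,sensors.sense()['time_s'])
blobs(t,(95,90,40),(130,255,255))
E
```

```text
[394.17606831  59.69193395 977.18851268] 411.32642076245367 [ 507.64146778 -995.49545488 1082.43930033] -18.700000000000003 0.1Traceback (most recent call last):
  File "<stdin>", line 6, in <module>
  File "h.py", line 13, in blobs
    n,l,s,ce=cv2.connectedComponentsWithStats(m); P=cloud(c)
                                                    ~~~~~^^^
  File "h.py", line 7, in cloud
    return p@np.array(c['rotation']).T+np.array(c['eye'])
           ~^~~~~~~~~~~~~~~~~~~~~~~~~~
ValueError: matmul: Input operand 1 has a mismatch in its core dimension 0, with gufunc signature (n?,k),(k,m?)->(n?,m?) (size 4 is different from 3)
```

View pics/top1.png

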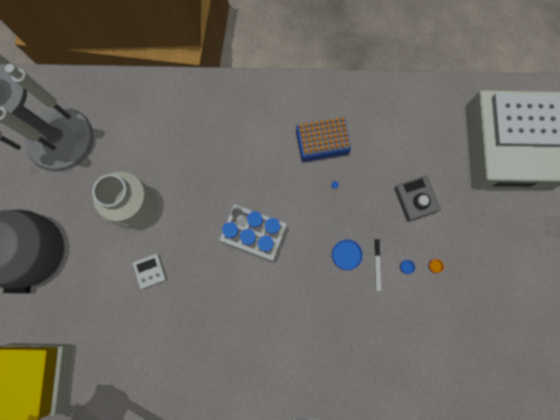

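View pics/side1.png

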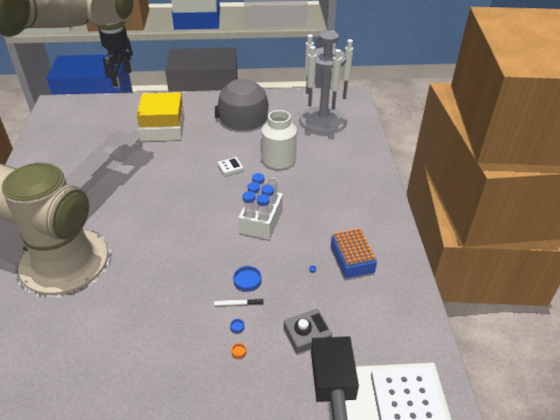

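The top view shows the rack with five blue caps and an open cell near (238,216). The loose blue lids are the jar lid (347,255), a mid-size cap (407,267) and a small vial cap (335,185). The cap at (436,266) is orange, and the white recorder button is at (423,201). The side view agrees. The camera rotation is a quaternion, so I'm fixing the helper.

```bash
sed -i "s/np.array(c\['rotation'\])/R(c)/g" h.py
cat >> h.py <<'E'
from scipy.spatial.transform import Rotation
def R(c):
    q=np.array(c['rotation']).ravel(); return Rotation.from_quat(q[[1,2,3,0]]).as_matrix()
E
python3 - <<'E'
from h import *
import pickle
t,s=pickle.load(open('ts.pkl','rb'))
print(t['rotation'])
for c in (t,s):
    blobs(c,(100,140,40),(125,255,255)); print()
for n,u,v,h in [('open',238,214,122),('cap',407,267,14),('btn',423,201,40),('jar',347,255,18),('vial',335,185,10)]: print(n,ray(t,u,v,h).round(1))
P=cloud(t); print('btn z',P[193:208,415:432,2].round(0)[::2,::2])
im=t['pixels']
a=cv2.resize(im[190:275,205:305],(600,510),interpolation=cv2.INTER_CUBIC)
save('crop1',a)
E
```

```text
[-0.06649275  0.70996737 -0.69783007  0.06751479]
[320.4 151.8] [297, 127, 53, 34, 262] med [719. -29.  38.] zmax 45.0
[334.6 184.5] [332, 182, 6, 6, 31] med [650. -69.   4.] zmax 11.0
[254.3 218.9] [247, 212, 15, 15, 172] med [541. 117. 124.] zmax 128.0
[272.  225.5] [265, 218, 15, 16, 173] med [528.  80. 124.] zmax 128.0
[229.8 229.7] [223, 223, 15, 15, 177] med [516. 167. 124.] zmax 127.0
[247.3 236.3] [240, 229, 15, 15, 176] med [504. 131. 124.] zmax 128.0
[265.2 243.1] [258, 236, 15, 15, 174] med [490.  93. 124.] zmax 129.0
[346.7 254.4] [332, 240, 30, 30, 686] med [481. -96.   2.] zmax 19.0
[407.1 266.6] [401, 261, 14, 13, 140] med [ 453. -238.    3.] zmax 16.0

[196.1  19.9] [172, 0, 47, 29, 745] med [ 305. 1122.  159.] zmax 200.0
[79.5 75.1] [47, 54, 75, 40, 2243] med [-225. 1133.  -81.] zmax 352.0
[122.3  73.4] [118, 62, 11, 21, 98] med [ -47. 1196. -104.] zmax 311.0
[252.8 187.7] [243, 174, 21, 29, 297] med [507. 123. 127.] zmax 133.0
[265.  194.5] [257, 185, 17, 20, 209] med [538.  93. 127.] zmax 134.0
[355.8 265.9] [332, 236, 44, 42, 420] med [762. -92.  33.] zmax 50.0
[246.9 278.3] [234, 267, 27, 24, 537] med [483. -90.   7.] zmax 25.0
[312.2 268.5] [310, 266, 6, 6, 27] med [653. -69.   7.] zmax 15.0
[236.8 325.4] [231, 319, 13, 14, 147] med [ 458. -233.    7.] zmax 19.0

open [550.9 151.9 122. ]
cap [ 452.3 -234.    14. ]
btn [ 604.4 -269.7   40. ]
jar [477.4 -94.1  18. ]
vial [647.1 -68.5  10. ]
btn z [[28. 30. 41. 39. 40. 28. 25. 28. 28.]
 [29. 44. 41. 37. 40. 39. 42. 28. 26.]
 [39. 38. 45. 49. 47. 50. 48. 40. 28.]
 [39. 39. 50. 49. 50. 49. 49. 40. 28.]
 [36. 43. 46. 49. 50. 50. 50. 38. 30.]
 [40. 43. 46. 47. 52. 51. 50. 43. 26.]
 [39. 39. 42. 42. 47. 40. 39. 39. 27.]
 [31. 39. 41. 36. 39. 41. 40. 30. 26.]]
```

View pics/crop1.png

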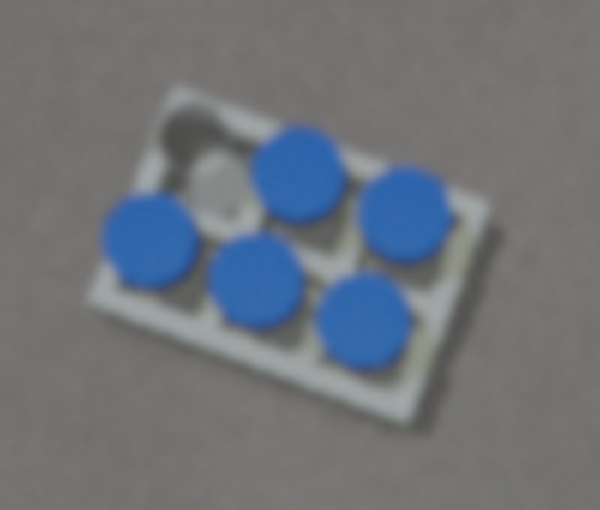

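Candidates:
- **Open tube:** the five blue caps fill the other cells, so the dark mouth at px (237,212) is the open one. It is the rear corner cell, about (553,153), and the grid extrapolation from the caps agrees.
- **Cap:** the blue lids measure about 72 mm at (347,254), 34 mm at (407,267) and 18 mm at (335,185). The middle one fits, and (436,266) is orange.

I'll move above the tube with the fingers shut.

Emit:
play_rows:
  deltas:
    - [0.6,-0.5,0.2,0,0,0,-1]
    - [0.7,-0.6,0.2,0,0,0,-1]
    - [0.7,-0.6,0.2,0,0,0,-1]
    - [0.7,-0.6,0.1,0,0,0,-1]
    - [0.7,-0.6,0,0,0,0,-1]
    - [0.7,-0.6,0,0,0,0,-1]
    - [0.7,-0.6,0,0,0,0,-1]
    - [0.7,-0.6,0,0,0,0,-1]

```text
time_s: 0.77
eef_pos: [343.6, 321.0, 259.2]
ee_rot: [-0.0, 0.118, 0.993, -0.0]
force: [1.1, 0.7, -0.7]
grip_width: -0.005
```

Emit:
play_rows:
  deltas:
    - [0.7,-0.6,0,0,0,0,-1]
    - [0.7,-0.6,0,0,0,0,-1]
    - [0.7,-0.6,0,0,0,0,-1]
    - [0.7,-0.6,0,0,0,0,-1]
    - [0.6,-0.5,0,0,0,0,-1]
    - [0.5,-0.4,0,0,0,0,-1]
    - [0,0,0,0,0,0,-1]
    - [0,0,0,0,0,0,-1]

```text
time_s: 1.43
eef_pos: [499.0, 189.7, 258.6]
ee_rot: [-0.001, 0.119, 0.993, -0.0]
force: [0.3, -0.6, -0.6]
grip_width: 0.0
```

Run:
```python
from h import *
import pickle
s=sensors.sense(); w=capture('wrist'); pickle.dump((s,w),open('w1.pkl','wb'))
save('wrist1',w['pixels']); print(w['tool_from_camera'],s['eef_pos'],s['ee_rot'])
```

```text
[[ 6.38029042e-04 -9.64659317e-01 -2.63499518e-01  6.69986809e+01]
 [ 9.99999488e-01  4.08595071e-04  9.25518484e-04  6.96109165e-01]
 [-7.85145424e-04 -2.63499973e-01  9.64659084e-01 -1.42952361e+02]
 [ 0.00000000e+00  0.00000000e+00  0.00000000e+00  1.00000000e+00]] [498.98843998 189.74870758 258.60868687] [-6.98330147e-04  1.18552700e-01  9.92947509e-01 -1.17410151e-04]
```

View pics/wrist1.png

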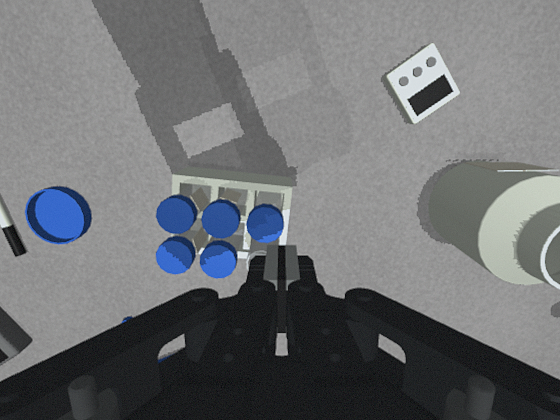

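The wrist view shows the five caps at (176,215), (220,218), (265,223), (175,255) and (218,259). The open tube's clear rim is near (255,258), half hidden by the fingertips. I'll cast rays for the cap centres at z=126 as a cross-check.

```bash
cat >> h.py <<'E'
def wcam(s,w):
    q=np.array(s['ee_rot']); Rt=Rotation.from_quat(q[[1,2,3,0]]).as_matrix(); T=np.array(w['tool_from_camera'])
    M=Rt@T[:3,:3]; x,y,z,ww=Rotation.from_matrix(M).as_quat()
    return dict(w,eye=Rt@T[:3,3]+np.array(s['eef_pos']),rotation=[ww,x,y,z])
E
python3 - <<'E'
from h import *
import pickle
s,w=pickle.load(open('w1.pkl','rb')); c=wcam(s,w)
hsv=cv2.cvtColor(c['pixels'],cv2.COLOR_RGB2HSV); m=cv2.inRange(hsv,(100,140,40),(125,255,255))
for (u,v) in [(255,258),(248,262)]: print(ray(c,u,v,122).round(1))
blobs(c,(100,140,40),(125,255,255))
t,_=pickle.load(open('ts.pkl','rb'))
for u,v in [(272,225.5),(254.3,218.9),(236.6,212.3),(229.8,229.7),(247.3,236.3),(265.2,243.1)]: print('top',ray(t,u,v,126)[:2].round(1))
for u,v in [(407.1,266.6)]: print('cap',ray(t,u,v,10).round(1))
hs=cv2.cvtColor(t['pixels'],cv2.COLOR_RGB2GRAY)[190:212,412:436]; n,l,st,ce=cv2.connectedComponentsWithStats((hs>170).astype(np.uint8)); 
for i in range(1,n): print(st[i],ce[i]+[412,190],ray(t,*(ce[i]+[412,190]),49).round(1))
a=cv2.resize(c['pixels'][170:290,140:310],(680,480),interpolation=cv2.INTER_CUBIC);b=cv2.resize(t['pixels'][170:290,320:460],(680,583),interpolation=cv2.INTER_CUBIC)
save('crop2',a)
E
```

```text
[550.3 153.2 122. ]
[552.7 145.9 122. ]
[ 57.6 214.7] [25, 187, 66, 57, 2914] med [482. -97.   5.] zmax 20.0
[176.2 213.9] [156, 195, 41, 39, 1181] med [491.  97. 126.] zmax 128.0
[220.6 218.6] [202, 200, 38, 38, 1134] med [505. 134. 126.] zmax 128.0
[264.8 223.2] [247, 204, 36, 39, 1101] med [518. 171. 126.] zmax 128.0
[175.2 254.8] [156, 236, 39, 38, 1121] med [529.  84. 126.] zmax 128.0
[218.2 259.1] [200, 241, 37, 37, 1081] med [542. 121. 126.] zmax 129.0
[126.2 319.3] [122, 317, 10, 7, 31] med [644. -64.   8.] zmax 324.0
[162.3 359.2] [158, 356, 12, 7, 26] med [718. -36.   8.] zmax 328.0
top [527.   79.4]
top [540.4 116.9]
top [553.8 154.5]
top [516.6 167.3]
top [503.4 130.4]
top [489.8  92.7]
cap [ 453.5 -235.5   10. ]
```

View pics/crop2.png

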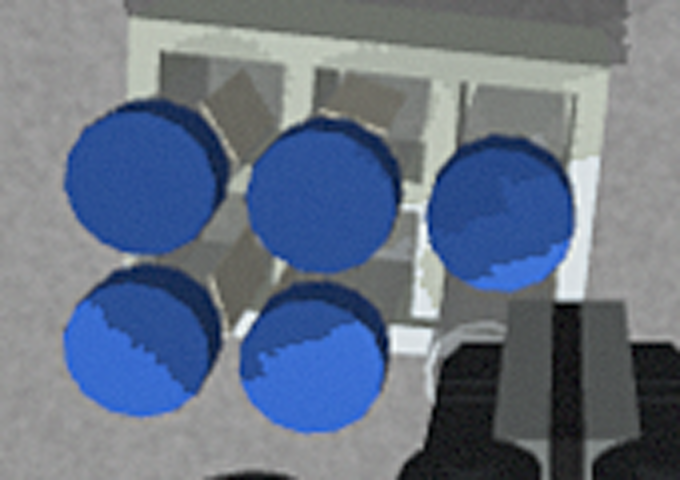

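The enlarged crop confirms it: the clear open rim is at px (260,258) in the remaining corner cell. The two views give (555,158) and (554,154.5), so I'll aim for (554,156).

Emit:
play_rows:
  deltas:
    - [0.5,-0.3,0,0,0,0,-1]
    - [0.5,-0.3,0,0,0,0,-1]
    - [0.38,-0.24,0,0,0,0,-1]
    - [0,0,0,0,0,0,-1]
    - [0,0,0,0,0,0,-1]
    - [0,0,0,0,0,0,-1]

```text
time_s: 1.98
eef_pos: [552.9, 158.0, 259.4]
ee_rot: [-0.0, 0.117, 0.993, 0.0]
force: [-0.3, 0.7, 0.8]
grip_width: -0.004
```

Emit:
play_rows:
  deltas:
    - [0,0,-0.5,0,0,0,-1]
    - [0,0,-0.6,0,0,0,-1]
    - [0,0,-0.5,0,0,0,-1]
    - [0,0,-0.4,0,0,0,-1]
    - [0,0,-0.3,0,0,0,-1]
    - [0,0,0,0,0,0,-1]
    - [0,0,0,0,0,0,-1]

```text
time_s: 2.57
eef_pos: [553.2, 157.7, 167.7]
ee_rot: [-0.0, 0.117, 0.993, 0.0]
force: [-0.0, 0.2, -0.0]
grip_width: -0.0
```

Run:
```python
from h import *
w=capture('wrist'); s=capture('side')
a=cv2.resize(w['pixels'][190:340,180:380],(400,300),interpolation=cv2.INTER_CUBIC);b=cv2.resize(s['pixels'][130:250,200:340],(350,300),interpolation=cv2.INTER_CUBIC)
save('chk1',np.hstack([a,b]))
```

```text
(no output)
```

View pics/chk1.png

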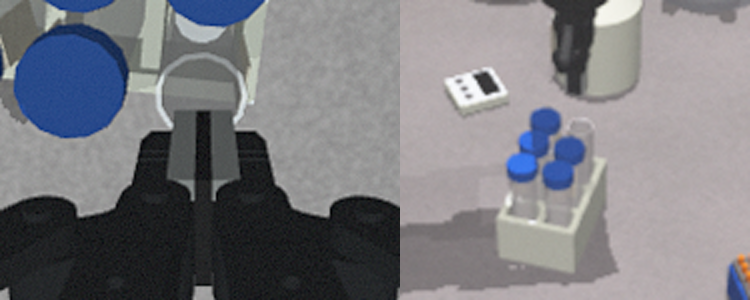

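The fingertips are over the clear rim, whose centre is near wrist px (280.5,238.5). I'll compute the offset.

Run:
```python
from h import *
s=sensors.sense(); w=capture('wrist'); print(ray(wcam(s,w),280.5,238.5,122).round(1),s['eef_pos'])
```

```text
[559.2 156.7 122. ] [553.9601586  157.3912368  168.60063793]
```

Emit:
play_rows:
  deltas:
    - [0.06,0,-0.2,0,0,0,-1]
    - [0,0,-0.3,0,0,0,-1]
    - [0,0,-0.2,0,0,0,-1]
    - [0,0,0,0,0,0,-1]
    - [0,0,0,0,0,0,-1]
    - [0,0,0,0,0,0,-1]
    - [0,0,0,0,0,0,-1]
    - [0,0,0,0,0,0,-1]

```text
time_s: 3.38
eef_pos: [556.5, 156.9, 139.8]
ee_rot: [0.0, 0.118, 0.993, 0.0]
force: [0.6, -0.5, 0.5]
grip_width: -0.002
```

Emit:
play_rows:
  deltas:
    - [0,0,0,0,0,0,-1]
    - [0,0,0,0,0,0,-1]
    - [0,0,0,0,0,0,-1]
    - [0,0,0,0,0,0,-1]
    - [0,0,0,0,0,0,-1]
    - [0,0,0,0,0,0,-1]
    - [0,0,0,0,0,0,-1]
    - [0,0,0,0,0,0,-1]

```text
time_s: 4.05
eef_pos: [556.3, 156.9, 139.3]
ee_rot: [0.0, 0.118, 0.993, -0.0]
force: [-0.1, 0.1, 1.2]
grip_width: 0.003
```

Emit:
play_rows:
  deltas:
    - [0,0,0,0,0,0,-1]
    - [0,0,0,0,0,0,-1]
    - [0,0,0,0,0,0,-1]
    - [0,0,0,0,0,0,-1]
    - [0,0,0,0,0,0,-1]
    - [0,0,0,0,0,0,-1]
    - [0,0,0,0,0,0,-1]
    - [0,0,0,0,0,0,-1]

```text
time_s: 4.72
eef_pos: [556.3, 156.9, 139.3]
ee_rot: [0.0, 0.118, 0.993, -0.0]
force: [-0.5, -0.0, -0.8]
grip_width: 0.001
```

Emit:
play_rows:
  deltas:
    - [0,0,0,0,0,0,-1]
    - [0,0,0,0,0,0,-1]
    - [0,0,0,0,0,0,-1]
    - [0,0,0,0,0,0,-1]
    - [0,0,0,0,0,0,-1]
    - [0,0,0,0,0,0,-1]
    - [0,0,0,0,0,0,-1]
    - [0,0,0,0,0,0,-1]

```text
time_s: 5.38
eef_pos: [556.3, 156.9, 139.3]
ee_rot: [0.0, 0.118, 0.993, 0.0]
force: [-0.6, -0.5, 0.3]
grip_width: 0.004
```

Emit:
play_rows:
  deltas:
    - [0,0,0.4,0,0,0,-1]
    - [0,0,0.6,0,0,0,-1]
    - [0,0,0.7,0,0,0,-1]
    - [0,0,0.6,0,0,0,-1]
    - [0,0,0.3,0,0,0,-1]
    - [0,0,0,0,0,0,-1]
    - [0,0,0,0,0,0,-1]

```text
time_s: 5.97
eef_pos: [556.2, 156.9, 243.0]
ee_rot: [0.0, 0.118, 0.993, 0.0]
force: [-0.4, -0.5, -0.4]
grip_width: 0.001
```

Emit:
play_rows:
  deltas:
    - [-0.2,-0.8,0,0,0,0,-1]
    - [-0.2,-0.8,0,0,0,0,-1]
    - [-0.2,-0.8,0,0,0,0,-1]
    - [-0.2,-0.8,0,0,0,0,-1]
    - [-0.2,-0.8,0,0,0,0,-1]
    - [-0.2,-0.8,0,0,0,0,-1]
    - [-0.2,-0.8,0,0,0,0,-1]
    - [-0.2,-0.8,0,0,0,0,-1]

```text
time_s: 6.63
eef_pos: [491.1, -100.3, 241.7]
ee_rot: [-0.001, 0.118, 0.993, 0.0]
force: [0.7, 0.4, -0.0]
grip_width: 0.002
```

Emit:
play_rows:
  deltas:
    - [-0.2,-0.8,0,0,0,0,-1]
    - [-0.3,-0.8,0,0,0,0,-1]
    - [-0.3,-0.8,0,0,0,0,-1]
    - [-0.2,-0.6,0,0,0,0,-1]
    - [0,-0.4,0,0,0,0,-1]
    - [0,0,0,0,0,0,-1]
    - [0,0,0,0,0,0,-1]
    - [0,0,0,0,0,0,-1]

```text
time_s: 7.3
eef_pos: [452.6, -234.0, 242.7]
ee_rot: [-0.0, 0.117, 0.993, 0.0]
force: [0.9, 0.6, -1.0]
grip_width: 0.001
```

Run:
```python
from h import *
s=sensors.sense(); w=capture('wrist'); c=wcam(s,w); print(s['eef_pos'],s['ee_rot'])
save('wrist2',w['pixels']); blobs(c,(100,140,40),(125,255,255))
```

```text
[ 452.55718181 -234.02148134  242.69675373] [-4.40003349e-04  1.17142151e-01  9.93114948e-01  4.71541764e-04]
[404.7 173.8] [372, 144, 66, 62, 3210] med [483. -91.   5.] zmax 20.0
[280.2 180.6] [266, 167, 29, 29, 640] med [ 457. -235.    5.] zmax 16.0
[440.7 294.5] [433, 288, 16, 14, 172] med [652. -67.   8.] zmax 11.0
[497.6 334.7] [464, 319, 64, 32, 1088] med [712.  -9.  26.] zmax 319.0
```

View pics/wrist2.png

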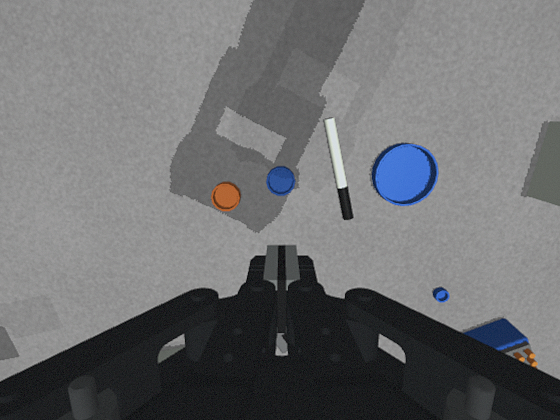

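The wrist view shows the mid-size blue cap at (280,181), the orange one at (226,196), the jar lid at (405,174) and the vial cap at (441,294). The cap is at about (455.5,-235), right under the fingertips. Descending to TCP z of about 32.

Emit:
play_rows:
  deltas:
    - [0.06,-0.02,-0.6,0,0,0,-1]
    - [0,0,-0.9,0,0,0,-1]
    - [0,0,-0.9,0,0,0,-1]
    - [0,0,-0.8,0,0,0,-1]
    - [0,0,-0.6,0,0,0,-1]
    - [0,0,-0.4,0,0,0,-1]
    - [0,0,0,0,0,0,-1]
    - [0,0,0,0,0,0,-1]

```text
time_s: 8.02
eef_pos: [454.9, -235.0, 75.4]
ee_rot: [-0.0, 0.117, 0.993, 0.0]
force: [0.1, 0.6, 1.3]
grip_width: -0.003
```

Run:
```python
from h import *
s=sensors.sense(); w=capture('wrist'); c=wcam(s,w); print(s['eef_pos'])
blobs(c,(100,140,40),(125,255,255))
```

```text
[ 454.94105308 -235.03852857   75.36187337]
[498.8 210.7] [437, 158, 123, 109, 10480] med [483. -89.   5.] zmax 21.0
[280.4 221.8] [256, 197, 50, 49, 1964] med [ 457. -235.    5.] zmax 81.0
```

Still aligned, within 2 mm. Going down about 43 mm more, then dwell and rise.

Emit:
play_rows:
  deltas:
    - [0.03,0,-0.3,0,0,0,-1]
    - [0,0,-0.4,0,0,0,-1]
    - [0,0,-0.3,0,0,0,-1]
    - [0,0,-0.08,0,0,0,-1]
    - [0,0,0,0,0,0,-1]
    - [0,0,0,0,0,0,-1]
    - [0,0,0,0,0,0,-1]
    - [0,0,0,0,0,0,-1]

```text
time_s: 8.73
eef_pos: [456.3, -236.2, 33.0]
ee_rot: [0.001, 0.118, 0.993, -0.0]
force: [0.1, -1.1, -0.7]
grip_width: -0.002
```

Emit:
play_rows:
  deltas:
    - [0,0,0,0,0,0,-1]
    - [0,0,0,0,0,0,-1]
    - [0,0,0,0,0,0,-1]
    - [0,0,0,0,0,0,-1]
    - [0,0,0,0,0,0,-1]
    - [0,0,0,0,0,0,-1]
    - [0,0,0,0,0,0,-1]
    - [0,0,0,0,0,0,-1]

```text
time_s: 9.4
eef_pos: [455.8, -235.9, 32.1]
ee_rot: [-0.0, 0.118, 0.993, 0.0]
force: [-0.7, 0.4, 0.2]
grip_width: 0.001
```

Emit:
play_rows:
  deltas:
    - [0,0,0,0,0,0,-1]
    - [0,0,0,0,0,0,-1]
    - [0,0,0,0,0,0,-1]
    - [0,0,0,0,0,0,-1]
    - [0,0,0,0,0,0,-1]
    - [0,0,0,0,0,0,-1]
    - [0,0,0,0,0,0,-1]
    - [0,0,0,0,0,0,-1]

```text
time_s: 10.07
eef_pos: [455.9, -235.9, 32.1]
ee_rot: [-0.0, 0.118, 0.993, -0.0]
force: [0.0, 0.1, 0.1]
grip_width: 0.001
```

Emit:
play_rows:
  deltas:
    - [0,0,0,0,0,0,-1]
    - [0,0,0,0,0,0,-1]
    - [0,0,0,0,0,0,-1]
    - [0,0,0,0,0,0,-1]
    - [0,0,0,0,0,0,-1]
    - [0,0,0,0,0,0,-1]
    - [0,0,0,0,0,0,-1]
    - [0,0,0,0,0,0,-1]

```text
time_s: 10.73
eef_pos: [455.9, -235.9, 32.1]
ee_rot: [0.0, 0.118, 0.993, 0.0]
force: [0.7, -0.4, 1.1]
grip_width: 0.001
```

Emit:
play_rows:
  deltas:
    - [0,0,0.5,0,0,0,-1]
    - [0,0,0.8,0,0,0,-1]
    - [0,0,0.9,0,0,0,-1]
    - [0,0,0.8,0,0,0,-1]
    - [0,0,0.5,0,0,0,-1]
    - [0,0,0.2,0,0,0,-1]
    - [0,0,0,0,0,0,-1]

```text
time_s: 11.32
eef_pos: [456.3, -236.3, 181.4]
ee_rot: [0.001, 0.118, 0.993, -0.001]
force: [0.4, 0.1, -0.3]
grip_width: -0.002
```

Run:
```python
from h import *
import pickle
t,s=pickle.load(open('ts.pkl','rb')); P=cloud(s)
for u,v in [(333,365),(335,385),(340,405),(350,380),(300,325)]: print(u,v,P[v,u].round(0))
P=cloud(t)
for u,v in [(530,150),(490,150),(490,100)]: print(u,v,P[v,u].round(0))
```

```text
333 365 [ 598. -638.  485.]
335 385 [ 597. -663.  483.]
340 405 [ 601. -684.  473.]
350 380 [ 616. -658.  484.]
300 325 [ 602. -273.   53.]
530 150 [ 718. -504.   84.]
490 150 [ 717. -414.   82.]
490 100 [ 840. -424.   82.]
```

Emit:
play_rows:
  deltas:
    - [0.4,-0.1,0,0,0,0,-1]
    - [0.6,-0.1,0,0,0,0,-1]
    - [0.6,-0.2,0,0,0,0,-1]
    - [0.4,-0.1,0,0,0,0,-1]
    - [0,0,0,0,0,0,-1]
    - [0,0,0,0,0,0,-1]

```text
time_s: 11.82
eef_pos: [535.4, -255.5, 177.6]
ee_rot: [-0.002, 0.117, 0.993, 0.001]
force: [-0.7, -0.2, -0.1]
grip_width: 0.002
```

Run:
```python
from h import *
import pickle
s=sensors.sense(); w=capture('wrist'); pickle.dump((s,w),open('w3.pkl','wb')); save('wrist3',w['pixels']); print(s['eef_pos'])
```

```text
[ 535.44935195 -255.51154566  177.61053968]
```

View pics/wrist3.png

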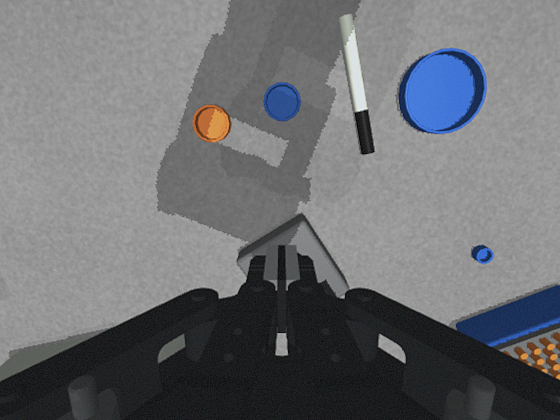

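The black arm at (598,-640,485) is far away. The wrist view hides the button behind the fingers, with only the recorder corner visible at (303,215). I'll triangulate the button from the original top and side pictures.

Run:
```python
from h import *
import pickle
t,s=pickle.load(open('ts.pkl','rb')); out=[]
for c,(x0,x1,y0,y1) in ((t,(410,436,188,214)),(s,(290,320,312,340))):
    g=cv2.cvtColor(c['pixels'],cv2.COLOR_RGB2GRAY)[y0:y1,x0:x1]; P=cloud(c)[y0:y1,x0:x1]
    th,m=cv2.threshold(g,0,255,cv2.THRESH_OTSU); 
    m=(g>150).astype(np.uint8)
    n,l,st,ce=cv2.connectedComponentsWithStats(m)
    for i in range(1,n):
        if st[i,4]>15:
            k=ce[i]+[x0,y0]; print(st[i],k.round(1),np.median(P[l==i],0).round(1),ray(c,*k,49).round(1))
    out.append(cv2.resize(c['pixels'][y0-6:y1+6,x0-6:x1+6],(380,380),interpolation=cv2.INTER_NEAREST))
save('btn',np.hstack(out))
```

```text
[10  8  8  8 50] [423.4 199.6] [ 604.9 -267.9   49.7] [ 605.7 -267.6   49. ]
[ 0  0 15  6 49] [295.1 313.5] [ 597.1 -202.8    1.2] [ 593.9 -238.    49. ]
[ 8  7 11 10 85] [302.8 323.3] [ 608.6 -268.8   52.4] [ 609.2 -266.2   49. ]
```

View pics/btn.png

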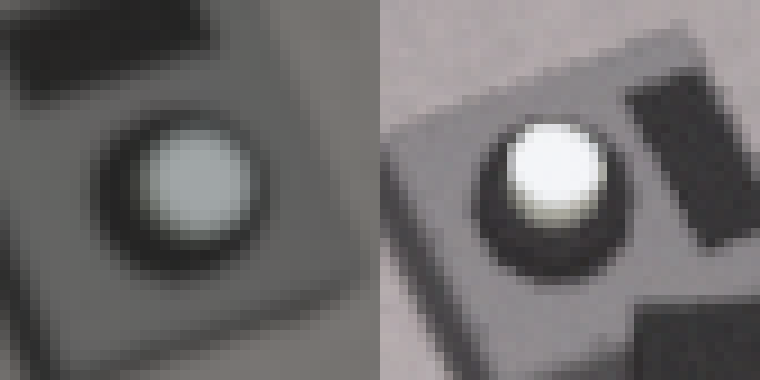

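The button shows clearly in both crops, at top px (423.4,199.6) and side px (302.8,323.3). That puts it at about (606.5,-268), top z about 50. Moving above it and down to about z 62.

Emit:
play_rows:
  deltas:
    - [0.5,-0.1,0,0,0,0,-1]
    - [0.7,-0.1,0,0,0,0,-1]
    - [0.5,-0.1,0,0,0,0,-1]
    - [0,0,0,0,0,0,-1]
    - [0,0,-0.4,0,0,0,-1]
    - [0,0,-0.6,0,0,0,-1]
    - [0,0,0,0,0,0,-1]
    - [0,0,0,0,0,0,-1]

```text
time_s: 12.53
eef_pos: [602.6, -267.6, 139.3]
ee_rot: [-0.001, 0.118, 0.993, 0.001]
force: [0.1, -0.4, 1.4]
grip_width: -0.004
```

Emit:
play_rows:
  deltas:
    - [0,0,-0.6,0,0,0,-1]
    - [0,0,-0.6,0,0,0,-1]
    - [0,0,-0.4,0,0,0,-1]
    - [0,0,-0.3,0,0,0,-1]
    - [0,0,0,0,0,0,-1]
    - [0,0,0,0,0,0,-1]
    - [0,0,0,0,0,0,-1]

```text
time_s: 13.12
eef_pos: [604.5, -268.4, 66.0]
ee_rot: [0.001, 0.118, 0.993, -0.001]
force: [0.1, -0.1, 0.7]
grip_width: -0.0
```

Small steps down now, watching force.

Emit:
play_rows:
  deltas:
    - [0.05,0,-0.1,0,0,0,-1]
    - [0,0,-0.1,0,0,0,-1]
    - [0,0,-0.1,0,0,0,-1]
    - [0,0,0,0,0,0,-1]
    - [0,0,0,0,0,0,-1]

```text
time_s: 13.53
eef_pos: [605.8, -267.8, 52.0]
ee_rot: [-0.0, 0.118, 0.993, 0.0]
force: [-0.9, 0.8, 1.9]
grip_width: 0.001
```

Emit:
play_rows:
  deltas:
    - [0,0,-0.05,0,0,0,-1]
    - [0,0,-0.05,0,0,0,-1]
    - [0,0,0,0,0,0,-1]
    - [0,0,0,0,0,0,-1]

```text
time_s: 13.87
eef_pos: [606.0, -268.0, 48.3]
ee_rot: [0.0, 0.118, 0.993, -0.0]
force: [-1.2, 0.5, 3.5]
grip_width: 0.002
```

Emit:
play_rows:
  deltas:
    - [0,0,-0.04,0,0,0,-1]
    - [0,0,0,0,0,0,-1]
    - [0,0,0,0,0,0,-1]

```text
time_s: 14.12
eef_pos: [606.0, -267.9, 46.7]
ee_rot: [0.0, 0.118, 0.993, -0.0]
force: [-0.1, 0.7, 5.2]
grip_width: 0.004
```

Emit:
play_rows:
  deltas:
    - [0,0,-0.03,0,0,0,-1]
    - [0,0,0,0,0,0,-1]
    - [0,0,0,0,0,0,-1]

```text
time_s: 14.37
eef_pos: [606.0, -268.0, 46.0]
ee_rot: [0.0, 0.118, 0.993, -0.0]
force: [-1.6, 1.4, 9.1]
grip_width: 0.002
```

Emit:
play_rows:
  deltas:
    - [0,0,-0.02,0,0,0,-1]
    - [0,0,0,0,0,0,-1]
    - [0,0,0,0,0,0,-1]

```text
time_s: 14.62
eef_pos: [606.0, -268.0, 45.9]
ee_rot: [0.0, 0.118, 0.993, -0.0]
force: [-4.3, 2.3, 13.0]
grip_width: 0.001
```

The force rose like a spring (3.5 N, then 5.2 N), then stiffened at z=46: 13 N with no more travel, so it is at the end stop. Drawing back.

Emit:
play_rows:
  deltas:
    - [0,0,0.2,0,0,0,-1]
    - [0,0,0.5,0,0,0,-1]
    - [0,0,0.8,0,0,0,-1]
    - [0,0,0.8,0,0,0,-1]
    - [0,0,0.6,0,0,0,-1]
    - [0,0,0.3,0,0,0,-1]
    - [0,0,0,0,0,0,-1]
    - [0,0,0,0,0,0,-1]

```text
time_s: 15.28
eef_pos: [605.7, -267.9, 171.9]
ee_rot: [-0.0, 0.118, 0.993, 0.0]
force: [0.1, 0.3, -0.2]
grip_width: 0.0
```

Emit:
play_rows:
  deltas:
    - [-0.5,0.1,0,0,0,0,-1]
    - [-0.8,0.1,0,0,0,0,-1]
    - [-0.8,0.1,0,0,0,0,-1]
    - [-0.5,0.1,0,0,0,0,-1]
    - [0,0,0,0,0,0,-1]
    - [0,0,0,0,0,0,-1]
    - [0,0,0,0,0,0,-1]
    - [0,0,0,0,0,0,-1]

```text
time_s: 15.95
eef_pos: [502.4, -251.9, 171.7]
ee_rot: [-0.0, 0.117, 0.993, 0.0]
force: [-0.4, -0.5, -1.1]
grip_width: 0.003
```

Run:
```python
from h import *
s=sensors.sense(); print(s['time_s'],s['eef_pos'],s['force'])
t=capture('top'); v=capture('side'); blobs(t,(100,140,40),(125,255,255))
save('end',np.hstack([cv2.resize(t['pixels'][100:310,200:480],(400,300)),cv2.resize(v['pixels'][150:390,180:400],(300,300))]))
P=cloud(v)[318:328,298:308]; print('button',np.median(P.reshape(-1,3),0).round(1))
```

```text
15.95 [ 502.40532951 -251.93140606  171.67371188] [-0.44544797 -0.45936575 -1.08121538]
[320.2 151.9] [297, 127, 53, 34, 259] med [718. -29.  38.] zmax 46.0
[334.5 184.6] [332, 182, 6, 6, 30] med [650. -68.   3.] zmax 11.0
[254.3 218.9] [247, 212, 15, 15, 173] med [541. 117. 124.] zmax 128.0
[272.  225.5] [265, 218, 15, 16, 172] med [527.  79. 124.] zmax 127.0
[229.8 229.8] [223, 223, 15, 15, 178] med [516. 167. 124.] zmax 128.0
[247.3 236.4] [240, 229, 15, 15, 173] med [504. 131. 124.] zmax 128.0
[265.2 243.1] [258, 236, 15, 15, 172] med [490.  93. 124.] zmax 128.0
[346.7 254.4] [332, 240, 30, 30, 686] med [481. -96.   2.] zmax 20.0
[407.2 266.6] [401, 260, 14, 14, 143] med [ 453. -238.    3.] zmax 15.0
button [ 608.7 -266.8   51.9]
```

View pics/end.png

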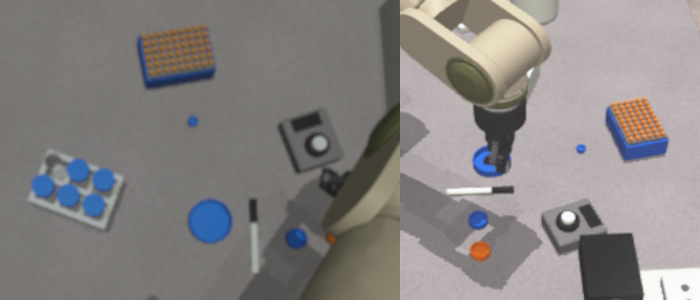

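The end views show the caps and lids at their starting pixels, the button sprung back (z about 52) and the arm clear.

```bash
python3 -c "
from rig import order; print(order.finish_job())"
```

```text
the job is handed in; nothing more can be done
None
```

I finished all three steps in order and handed the job in after about 16 s; no verdict is reported.

- **Open tube:** the fingertips held about 18 mm above the mouth of the uncapped tube, in the rack's corner cell near (556, 157) mm, for just over 2 s. They then rose straight up.
- **Tube cap:** they held about 18 mm above the mid-size blue cap near (456, -236) mm for just over 2 s. They then rose straight up.
- **Save button:** I pressed it down about 6 mm to its end stop. The force peaked at about 13 N along z, under the 25 N limit. I then drew back clear of it.

**Last checks:** the rack caps and loose blue lids were within 0.3 px of their starting pixels in the top view. The button top was back at its released height of about 52 mm, and the wrist force was about zero. I did not measure the jar, timer and marker at the end; I only saw the marker and tip box in the last picture. None of these checks failed. The only disagreement was 2–5 mm between camera views on the tube and button positions, within the 15 mm tolerance at the tube.

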